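Snap a seat-edge clip shut with clip pliers

TASK

Take the clip pliers out of their wooden block, bring the open jaws down astride the one open clip on the seat's edge wire, and squeeze the two handles slowly until you feel the clip resist and then snap shut. Stop squeezing as soon as it gives, because bearing down harder crushes the clip, then stand the pliers back upright, fully down in their block. Keep your fingers off the clip and do not push the other things on the bench about.

Things in the scene. Friction and masses are not known exactly. Their poses are not given: they have to be found in the camera images.
- pliers: Steel clip pliers, two black rubber grips, standing jaws down, handles up, in the wooden block. 196 mm tall, 0.22 kg. Origin midway between the jaw tips at the underside; z up to the handles; opens and closes along +-y; 14 mm thick along x. Pivot 76 mm above the origin. Open, the jaw tips measure 61 mm outside. Lightly squeezed to 60 mm over the grip swells it can be lifted and carried.
- grip (a point): Point on the pliers' centre line 163 mm above their origin, midway between the raised swells of the rubber grips (12 mm tall, 14 mm wide along x): squeeze here. Width over the swells along y: 67 mm open, 35 to 50 mm when the clip is shut. Grips reach 33 mm above and 37 mm below. The two swells must be pinched together along y, fingers outside.
- jaw (a point): Point on the pliers' centre line, 19 mm above the jaw tips, 144 mm below grip: bring it level with the leaf tops, within 4 mm. One jaw face is a screw-set pad left at an unknown setting: the open gap between the jaw faces is 32 to 39 mm, its middle up to 2 mm off the centre line, so the handle width at which the clip snaps differs by up to 10 mm from time to time.
- handle (a joint): Turn of each half of the pliers about the pivot, rad: 0 sprung fully open, 0.22 fully closed; both halves move together. The return spring alone needs about 4 N on each grip at first and 6 N near closed.
- clip: The one open clip, bright steel, on the seat's edge wire between the two coil springs (the clips at the springs are already shut). Origin midway between the two parallel 5 mm wires, 108 mm above the bench; y along the wires, x across, z up. Two sprung leaves, 24 mm long along y, stand either side of the wires and lean outwards; squeeze them together along x. 60 mm of free space below the wires.
- clip_top (a point): Point 15 mm above the clip's origin, level with the leaf tops; width there 25 mm open, 18 mm shut. Squeezed, the leaves resist more and more, up to about 11 to 14 N on each grip (return spring included), then give, snap shut and stay, and the grip force falls to about 6 N. After that they are solid: over about 15 N on each grip crushes the clip.
- leaf (a joint): Turn of the clip's leaves, rad: 0 open, 0.16 shut. They go over by themselves past about 0.12.
- block: Fixed wooden tool block, 70 mm along x, 110 mm along y, 52 mm high, with one pocket in its top for the pliers' jaws. Origin: centre of the underside. The pliers stand centred in it, their y along the block's y; when fully down their origin is 10 mm above the block's.
- pocket (a point): Centre of the pocket's floor, 10 mm above the bench. The pocket is 22 mm along the block's x, 70 mm along its y and 42 mm deep.
- spool: bystander: spool of white twine, 60 mm wide, 70 mm tall, standing; origin under its centre
- tape_measure: bystander: black and yellow tape measure, 66 x 34 x 62 mm; origin under its centre
- glue: bystander: white glue bottle, 56 mm wide, 150 mm tall; origin under its centre
- tack_tin: bystander: open round tin, 76 mm wide, 35 mm tall; origin under its centre
- carton: bystander: small white carton, 70 x 70 x 55 mm; origin under its centre
- driver: bystander: red-handled screwdriver lying on the bench
There are look-alikes about, which are no part of the job. Leave any green or yellow look-alike of the pliers alone.

How it is judged:
By the outcome, as a careful person would: the job done as asked, in the order asked, and still so for the second after the job is handed in, with the robot touching nothing.
It also fails if it takes over 58 s, if anything falls off the work surface, if the arm or the gripper's body presses on something with over 40 N, if the wrist force passes 120 N, or if a joint passes its speed limit or range.

ROBOT

A 7-joint arm with a two-finger parallel gripper is mounted at the origin on the work surface. World frame = base frame: x ahead of the robot, y to its left, z up, the work surface at z = 0. Lengths are in m, angles in rad, forces in N, time in s.
With the tool pointing down it reaches from about 0.4 to 0.9 m from the base axis. Payload 5.5 kg.
Tool frame: the origin (TCP) lies midway between the tips of the shut fingers; the grasp point (between the pads) lies 19 mm behind it; z points along the fingers, y is the line along which they close (so a half turn about z gives the same grasp; the last joint's range is limited). The gripper opens to 85 mm and grips with 20 to 120 N. Pads are 22 mm wide; open, the fingers measure 114 mm over their backs; the gripper's body (76 mm by 85 mm) begins 54 mm behind the grasp point. The pads swing forward as they close: fully open they stand 13 mm farther back than shut.
Start: joints at [-0.867, 0.501, -0.427, 1.55, 0.221, 1.138, -0.21], TCP at [0.277, 0.588, 0.231] pointing down, gripper open.
Joint ranges: [-2.88, 2.88], [-0.31, 2.03], [-1.54, 1.56], [0.2, 2.42], [-1.41, 4.55], [0.19, 2.02], [-2.57, 2.57]. Speed limits (rad/s): [2.57, 2.57, 3.14, 3.14, 3.14, 3.14, 3.14].

INTERFACE

Orientations are given as a unit quaternion [w, x, y, z].
In Python, from station import arm gives the robot as it stands.
- The arm moves only by the tool play_rows, never from a script. Its argument "motion" is a list that holds one entry, the list of rows, each a list of 6 numbers: the shift along the world's x, y, z in cm, then the turn, a rotation vector about the world's x, y, z in degrees. A call has exactly 5 rows; each row shifts and turns the commanded pose from where the row before left it; what a row does not reach is not made up. A row lasts 1/12 s, in which the tool goes at most 41.7 mm and 7.16 degrees, less where a joint would pass 70% of its speed; a pose out of reach is approached as far as the arm can. A call with a gripper value outside its range is refused whole. "claw" is the opening, from 0 (shut) to 1 (fully open), set as the call begins (left out, the last holds). The fingers move at their own pace and stop on an object; "grip_force" is the grip in N (left out, the last holds). Time passes only in rows, so rows that do not move let the fingers close, or fill a call up. It gives the time, the measured TCP pose, the force, the opening and the grip force at its end, in the units of the state.
- arm.get_obs(): the state, without advancing time (a new reading comes with each control period).
- arm.camera(name): name is "scene" or "side" or "wrist"; returns (picture, depth): 480x640x3 uint8, blue, green, red; 480x640 float32, m along the optical axis (not along the pixel's ray), 0 where there is no reading.
- arm.calibration(name): a dict with "fov_y" (degrees; the focal length in pixels is half the picture's height over the tangent of half this angle, whatever the lens; pixels are square), "cx", "cy" (the principal point, pixels), "dist" ([k1, k2, p1, p2, k3] as OpenCV has them; the pictures are not rectified), "view" (4x4, takes a point from world to camera coordinates); the wrist camera has in their place "tool_from_camera" (4x4, takes a point from camera to tool coordinates, whose origin is the TCP and whose axes are the flange's). Camera axes: x right, y up, looking along -z (the intrinsics and any distortion apply to the point x, -y, -z); pixel columns grow to the right and rows downward; lengths in m; the calibration is good to about 2 mm. A picture is of the moment at which its call begins: read the wrist's pose just before it. calibration takes no time and is no camera call.
- arm.job_done(): hands the job in; it is judged then, once.
The state is a dict: "time": time; "joint_pos": joint angles; "qd": joint speeds; "joint_efforts": joint torques, N m; "tool_pos": TCP position; "tcp_rot": TCP orientation; "force": force on the tool from outside, world axes, zero at the start; "torque": the same for the moment, N m; "finger_gap": opening from 0.0 (shut) to 1.0 (fully open); "grip_force": force on a finger pad.
Only numpy, scipy, OpenCV 4.12 (cv2) and the standard library are available. Lean on these libraries where they do the work, as an engineer would, in place of code of your own. Each camera call takes 0.05 s, during which the arm holds its last target. There are 200 camera calls.

## Working session

There is one attempt and no reset: what is moved stays moved. The work goes in short steps, Python scripts to look and compute and a tool call to move; the robot and the scene stay as the last step left them, time stands still between calls to the robot, and variables do not carry over. Pictures are saved under pics/ and viewed, at most 15 in all, crops included, and the job is handed in when it is done.

Besides the shell and the picture viewer there is one more tool, called after ">>>" in YAML: its name, and indented under it one key for each argument. play_rows: Moves the arm, as the interface text tells. Its arguments: {"type":"object","properties":{"motion":{"type":"array"},"claw":{"type":"number"},"grip_force":{"type":"number"}},"required":["motion"]}

```bash
ls; mkdir -p pics
cat > h.py <<'E'
import numpy as np, cv2
from station import arm
from scipy.spatial.transform import Rotation as R
def grab(name,tag):
    o=arm.get_obs(); p,d=arm.camera(name); cv2.imwrite(f'pics/{tag}.png',p)
    c=arm.calibration(name); f=240/np.tan(np.radians(c['fov_y'])/2)
    if name=='wrist':
        T=np.eye(4);q=o['tcp_rot'];T[:3,:3]=R.from_quat([q[1],q[2],q[3],q[0]]).as_matrix();T[:3,3]=o['tool_pos']
        T=T@np.array(c['tool_from_camera'])
    else: T=np.linalg.inv(np.array(c['view']))
    np.savez(f'pics/{tag}.npz',d=d,f=f,cx=c['cx'],cy=c['cy'],dist=np.array(c['dist'],float),T=T); return o
def pt(tag,uv,depth=None,z=None):
    s=np.load(f'pics/{tag}.npz'); K=np.array([[s['f'],0,s['cx']],[0,s['f'],s['cy']],[0,0,1.]])
    out=[]
    for u,v in uv:
        x,y=cv2.undistortPoints(np.array([[[u,v]]],float),K,s['dist'])[0,0]
        r=s['T'][:3,:3]@np.array([x,-y,-1]); o=s['T'][:3,3]
        if z is not None: k=(z-o[2])/r[2]
        else:
            w=s['d'][int(v)-1:int(v)+2,int(u)-1:int(u)+2]; k=np.median(w[w>0]) if depth is None else depth
        out.append(o+k*r)
    return np.array(out)
def cloud(tag):
    s=np.load(f'pics/{tag}.npz'); K=np.array([[s['f'],0,s['cx']],[0,s['f'],s['cy']],[0,0,1.]])
    v,u=np.mgrid[0:480,0:640]; p=cv2.undistortPoints(np.stack([u,v],-1).reshape(-1,1,2).astype(float),K,s['dist'])[:,0]
    d=s['d'].reshape(-1,1); P=np.hstack([p[:,:1],-p[:,1:],-np.ones_like(d)])*d
    return (P@s['T'][:3,:3].T+s['T'][:3,3]).reshape(480,640,3)
E
python3 - <<'E'
from h import *
o=grab('scene','s1');grab('side','d1')
print(o)
for n in('scene','side'):
    print(n,np.load(f"pics/{'s1' if n=='scene' else 'd1'}.npz")['T'].round(3))
E
```

```text
pics
{'time': 0.0, 'joint_pos': array([-0.86679328,  0.50183691, -0.42678497,  1.5514445 ,  0.2207836 ,
        1.13831243, -0.21031073]), 'qd': array([-1.83890939e-03, -1.25954109e-03, -4.33434881e-04, -3.77270792e-05,
        3.59359003e-04, -6.17976261e-04,  7.57400849e-04]), 'joint_efforts': array([ 2.03467221e-04, -5.69516265e+01, -5.81596568e+00, -2.80934036e+01,
        1.06657430e-02,  1.21604127e-02, -2.54925698e-05]), 'tool_pos': array([0.2770763 , 0.58721835, 0.23026795]), 'tcp_rot': array([-2.48432395e-04,  2.18606374e-01,  9.75812638e-01, -9.42123132e-04]), 'force': array([ 1.00226752, -0.07196835, -0.67780061]), 'torque': array([-0.00878676,  0.04465812,  0.04100919]), 'grip_force': 0.0, 'finger_gap': 1.0017568442222127}
scene [[-0.73  -0.571  0.376  1.089]
 [ 0.683 -0.608  0.404  0.641]
 [-0.002  0.552  0.834  1.362]
 [ 0.     0.     0.     1.   ]]
side [[ 0.989  0.108 -0.101  0.453]
 [-0.148  0.74  -0.656 -0.53 ]
 [ 0.004  0.664  0.748  0.76 ]
 [ 0.     0.     0.     1.   ]]
```

View pics/s1.png

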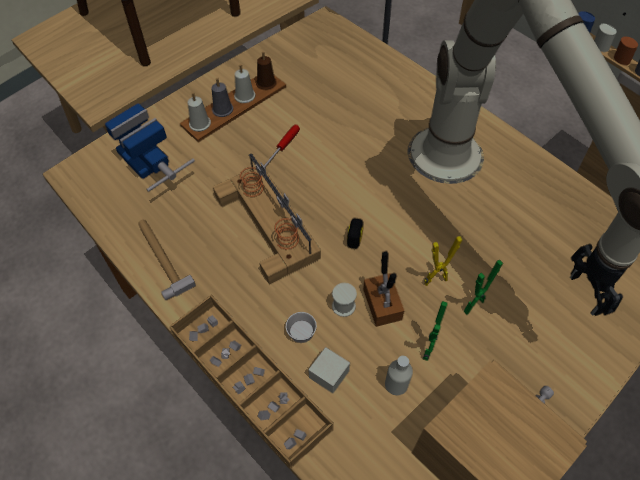

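View pics/d1.png

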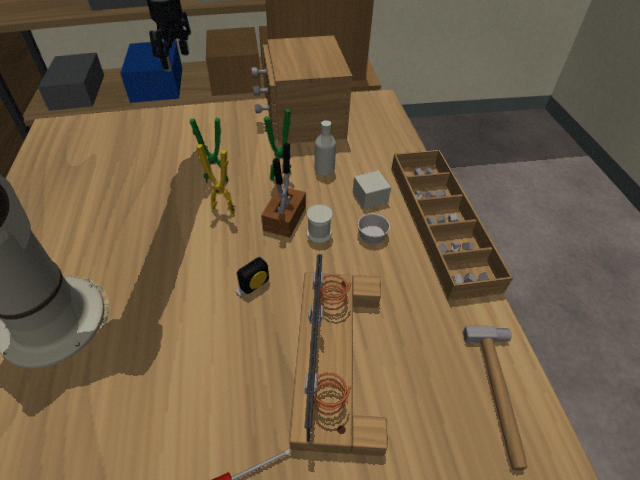

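The scene view shows the black-handled pliers in the block at (385,280), with the edge wire running (252,157)-(310,248). The side view shows the same pliers at (285,190), and the wire at x≈315, rows 255-435.

Run:
```python
from h import *
a=cv2.imread('pics/s1.png');b=cv2.imread('pics/d1.png')
c1=cv2.resize(a[145:255,235:345],(400,400),interpolation=3)
c2=cv2.resize(a[240:330,350:440],(400,400),interpolation=3)
c3=cv2.resize(b[250:440,270:365],(300,600),interpolation=3)
c3=cv2.resize(b[250:440,250:440],(400,400),interpolation=3)[:, :400]
c4=cv2.resize(b[140:240,240:340],(400,400),interpolation=3)
m=np.vstack([np.hstack([c1,c2]),np.hstack([c3,c4])]);cv2.imwrite('pics/m1.png',cv2.resize(m,(600,600)))
P=cloud('s1');Q=cloud('d1')
# block top
for n,C,w in(('s',P,(slice(270,330),slice(355,410))),('d',Q,(slice(185,240),slice(255,312)))):
    X=C[w].reshape(-1,3); t=X[(X[:,2]>.047)&(X[:,2]<.057)]
    r=cv2.minAreaRect(t[:,:2].astype(np.float32)*1000);print(n,'block',len(t),r)
    t=X[(X[:,2]>.12)];print(t.mean(0))
for n,C,w in(('s',P,(slice(240,330),slice(350,420))),('d',Q,(slice(130,230),slice(250,320)))):
    X=C[w].reshape(-1,3); 
    for z in(.08,.1,.12,.14,.16,.17,.18,.19,.2):
        t=X[abs(X[:,2]-z)<.005]
        if len(t)>3:print(n,z,len(t),t[:,:2].min(0).round(3),t[:,:2].max(0).round(3),t[:,:2].mean(0).round(3))
for n,C,w in(('s',P,(slice(145,265),slice(240,330))),('d',Q,(slice(245,445),slice(295,335)))):
    X=C[w].reshape(-1,3); t=X[(X[:,2]>.1)&(X[:,2]<.14)]
    l=cv2.fitLine(t[:,:2].astype(np.float32),cv2.DIST_HUBER,0,.01,.01).ravel();s=(t[:,:2]-l[2:])@l[:2]
    print(n,l,s.min(),s.max(),t[:,2].mean(),np.degrees(np.arctan2(l[1],l[0])))
```

```text
s block 763 ((505.835693359375, 223.8870086669922), (114.49676513671875, 72.72632598876953), 62.714725494384766)
[0.56098004 0.27066038 0.2564274 ]
d block 806 ((528.5248413085938, 211.77224731445312), (113.85503387451172, 120.79669189453125), 64.11934661865234)
[ 0.46632127 -0.31599003  0.5746973 ]
s 0.08 29 [0.506 0.161] [0.583 0.244] [0.53  0.216]
s 0.1 26 [0.501 0.216] [0.52  0.238] [0.509 0.224]
s 0.12 20 [0.493 0.207] [0.523 0.243] [0.507 0.222]
s 0.14 28 [0.494 0.198] [0.525 0.251] [0.509 0.223]
s 0.16 21 [0.493 0.201] [0.526 0.25 ] [0.505 0.216]
s 0.17 32 [0.493 0.194] [0.528 0.258] [0.509 0.225]
s 0.18 36 [0.491 0.195] [0.527 0.256] [0.508 0.223]
s 0.19 31 [0.49  0.195] [0.528 0.258] [0.508 0.223]
s 0.2 65 [0.487 0.193] [0.527 0.259] [0.508 0.226]
d 0.08 78 [0.499 0.206] [0.619 0.391] [0.532 0.321]
d 0.1 90 [0.495 0.21 ] [0.621 0.407] [0.542 0.302]
d 0.12 65 [0.492 0.204] [0.539 0.395] [0.515 0.292]
d 0.14 85 [0.488 0.197] [0.542 0.399] [0.51 0.29]
d 0.16 61 [0.484 0.194] [0.528 0.374] [0.505 0.256]
d 0.17 52 [0.488 0.19 ] [0.528 0.245] [0.509 0.218]
d 0.18 59 [0.488 0.189] [0.528 0.247] [0.508 0.217]
d 0.19 49 [0.489 0.188] [0.529 0.248] [0.51  0.222]
d 0.2 72 [0.487 0.188] [0.529 0.252] [0.507 0.218]
s [ 0.2043311   0.97890186  0.5323399  -0.10045874] -0.2223086727735015 0.11415162975613953 0.11158799244950363 78.20965
d [ 0.21355414  0.9769312   0.5184572  -0.17553775] -0.14790672249343173 0.18631277047562966 0.1115594340769372 77.66928
```

View pics/m1.png

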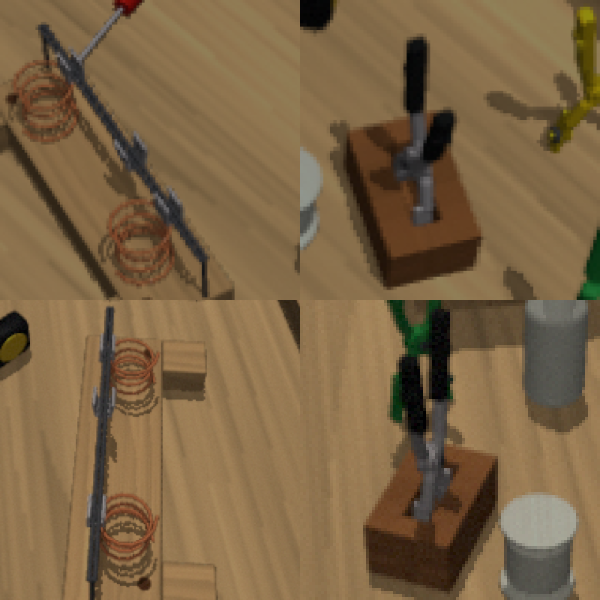

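The open clip is the middle one, at scene (283,201) and side (315,315). The pliers' y axis runs about 63° and the tool's y is at 64.7°. I'll move above the pliers for a closer look, at a height that clears the look-alikes.

>>> play_rows:
  motion:
    - [[0, 0, 3.5, 0, 0, 0], [0, 0, 3.5, 0, 0, 0], [1.77, -2.81, 0, 0, 0, 0], [1.77, -2.81, 0, 0, 0, 0], [1.77, -2.81, 0, 0, 0, 0]]
  claw: 1
  grip_force: 20

```text
time: 0.52
tool_pos: [0.3304, 0.5031, 0.3016]
tcp_rot: [0.0, 0.218, 0.976, 0.0]
force: [1.2, -0.0, -0.4]
finger_gap: 1.001
grip_force: 0.0
```

>>> play_rows:
  motion:
    - [[1.77, -2.81, 0, 0, 0, 0], [1.77, -2.81, 0, 0, 0, 0], [1.77, -2.81, 0, 0, 0, 0], [1.77, -2.81, 0, 0, 0, 0], [1.77, -2.81, 0, 0, 0, 0]]

```text
time: 0.93
tool_pos: [0.4193, 0.3613, 0.301]
tcp_rot: [-0.0, 0.219, 0.976, -0.0]
force: [0.4, 0.4, 0.1]
finger_gap: 1.001
grip_force: 0.0
```

>>> play_rows:
  motion:
    - [[1.77, -2.81, 0, 0, 0, 0], [1.77, -2.81, 0, 0, 0, 0], [1.77, -2.81, 0, 0, 0, 0], [1.77, -2.81, 0, 0, 0, 0], [1.77, -2.81, 0, 0, 0, 0]]

```text
time: 1.35
tool_pos: [0.5077, 0.2209, 0.301]
tcp_rot: [-0.0, 0.219, 0.976, -0.0]
force: [0.3, -0.8, 0.2]
finger_gap: 1.001
grip_force: 0.0
```

>>> play_rows:
  motion:
    - [[0, 0, 0, 0, 0, 0], [0, 0, 0, 0, 0, 0], [0, 0, 0, 0, 0, 0], [0, 0, 0, 0, 0, 0], [0, 0, 0, 0, 0, 0]]

```text
time: 1.77
tool_pos: [0.5065, 0.2242, 0.3012]
tcp_rot: [-0.0, 0.217, 0.976, 0.0]
force: [0.1, 1.0, 0.1]
finger_gap: 1.003
grip_force: 0.0
```

Run:
```python
from h import *
o=grab('wrist','w1');print(o['time'],o['tool_pos'],o['tcp_rot'],o['force'],o['joint_pos'])
C=cloud('w1').reshape(-1,3)
C=C[np.hypot(C[:,0]-.507,C[:,1]-.222)<.1]
t=C[(C[:,2]>.048)&(C[:,2]<.056)];print('block',len(t),cv2.minAreaRect(t[:,:2].astype(np.float32)*1000))
for lo,hi in((.1,.15),(.155,.19),(.19,.215)):
  t=C[(C[:,2]>lo)&(C[:,2]<hi)]
  if len(t)>5:print(lo,len(t),cv2.minAreaRect(t[:,:2].astype(np.float32)*1000))
```

```text
1.7667 [0.50648702 0.22416348 0.30124819] [-2.63803685e-04  2.17246287e-01  9.76116771e-01  1.73291142e-04] [0.06343707 0.98152659 0.05214159] [-0.24403695  0.24623851 -0.2636708   1.71631823  0.06787888  1.18819093
  0.60732275]
block 4168 ((528.8309326171875, 210.05079650878906), (110.47149658203125, 117.31749725341797), 61.848731994628906)
0.1 529 ((508.0959777832031, 221.81141662597656), (53.837764739990234, 16.050800323486328), 59.2548713684082)
0.155 647 ((508.0625915527344, 222.2976837158203), (68.07959747314453, 13.502583503723145), 61.799278259277344)
0.19 820 ((508.1087646484375, 222.41116333007812), (71.66928100585938, 13.89075756072998), 62.42720031738281)
```

View pics/w1.png

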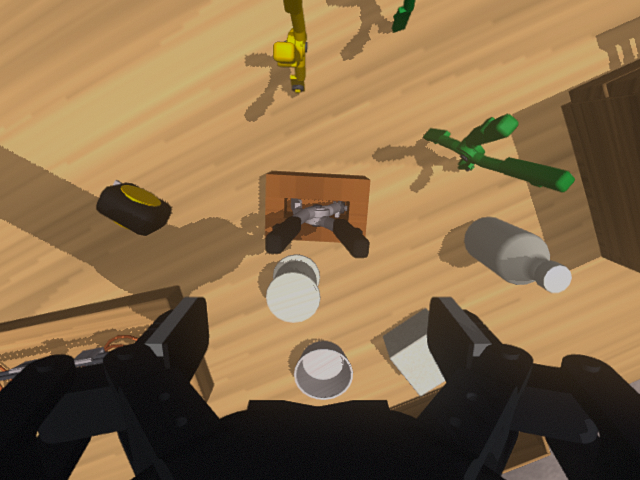

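The wrist view shows the pliers' handles at (280,235) and (350,240), above the block at (318,205). The depth cloud puts them at (0.508, 0.222), y axis 62°. Next I descend and pinch.

>>> play_rows:
  motion:
    - [[0.1, -0.1, -2.5, 0, 0, -2.8], [0, 0, -3.5, 0, 0, 0], [0, 0, -3.5, 0, 0, 0], [0, 0, -3.5, 0, 0, 0], [0, 0, -2.4, 0, 0, 0]]

```text
time: 2.23
tool_pos: [0.5064, 0.2219, 0.1444]
tcp_rot: [-0.001, 0.241, 0.97, -0.001]
force: [-0.3, -0.5, -0.9]
finger_gap: 0.996
grip_force: 0.0
```

>>> play_rows:
  motion:
    - [[0, 0, 0, 0, 0, 0], [0, 0, 0, 0, 0, 0], [0, 0, 0, 0, 0, 0], [0, 0, 0, 0, 0, 0], [0, 0, 0, 0, 0, 0]]
  claw: 0.78

```text
time: 2.65
tool_pos: [0.5095, 0.2222, 0.1492]
tcp_rot: [0.001, 0.242, 0.97, 0.001]
force: [0.3, 0.2, 1.4]
finger_gap: 0.784
grip_force: 3.1
```

>>> play_rows:
  motion:
    - [[0, 0, 0, 0, 0, 0], [0, 0, 0, 0, 0, 0], [0, 0, 0, 0, 0, 0], [0, 0, 0, 0, 0, 0], [0, 0, 0, 0, 0, 0]]
  claw: 0.72

```text
time: 3.07
tool_pos: [0.5104, 0.2228, 0.1497]
tcp_rot: [0.002, 0.242, 0.97, 0.002]
force: [0.7, 1.5, 6.2]
finger_gap: 0.722
grip_force: 3.4
```

Run:
```python
from h import *
o=grab('wrist','w2');print(o['time'],o['tool_pos'],o['tcp_rot'],o['force'],o['finger_gap'],o['grip_force'])
```

```text
3.0667 [0.51038665 0.22284998 0.14966707] [0.00201757 0.2424777  0.97015317 0.0018213 ] [0.69691989 1.48643452 6.16308785] 0.7222078499417027 3.3808449242509653
```

View pics/w2.png

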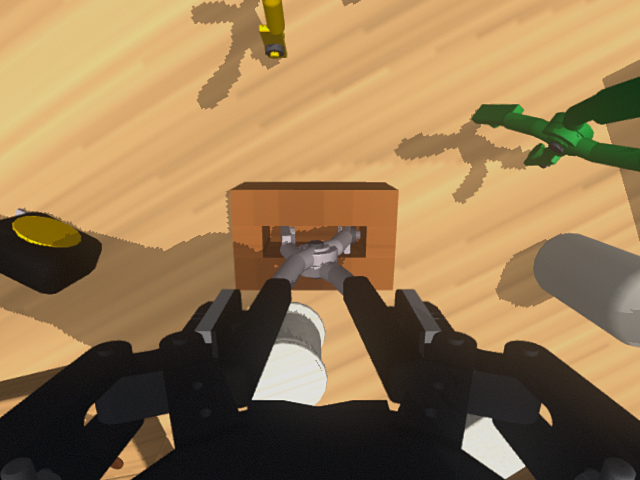

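The wrist view shows both pads outside the rubber grips, at (225,325) and (412,325), and the pliers square in the pocket. Now I lift.

>>> play_rows:
  motion:
    - [[0, 0, 0.8, 0, 0, 0], [0, 0, 1.2, 0, 0, 0], [0, 0, 1.5, 0, 0, 0], [0, 0, 1.5, 0, 0, 0], [0, 0, 1.5, 0, 0, 0]]

```text
time: 3.53
tool_pos: [0.508, 0.2212, 0.2136]
tcp_rot: [-0.0, 0.242, 0.97, -0.0]
force: [0.2, -0.4, -2.2]
finger_gap: 0.723
grip_force: 2.9
```

>>> play_rows:
  motion:
    - [[0, 0, 2.2, 0, 0, 0], [0, 0, 2.2, 0, 0, 0], [0, 0, 2.2, 0, 0, 0], [0, 0, 2.2, 0, 0, 0], [0, 0, 2.2, 0, 0, 0]]

```text
time: 3.95
tool_pos: [0.5077, 0.2212, 0.3242]
tcp_rot: [-0.0, 0.242, 0.97, -0.0]
force: [1.2, 0.4, -2.4]
finger_gap: 0.721
grip_force: 2.9
```

Run:
```python
from h import *
o=grab('wrist','w3');print(o['time'],o['tool_pos'],o['tcp_rot'],o['force'],o['finger_gap'],o['grip_force'],o['joint_pos'])
# clip from scene + side (before), wire line
P=cloud('s1');Q=cloud('d1')
for n,C,w in(('s',P,(slice(145,265),slice(240,330))),('d',Q,(slice(245,445),slice(295,335)))):
    X=C[w].reshape(-1,3); t=X[(X[:,2]>.112)&(X[:,2]<.135)]
    d=np.array([np.cos(np.radians(78)),np.sin(np.radians(78))]); s=t[:,:2]@d; a=t[:,:2]@[d[1],-d[0]]
    h,e=np.histogram(s,bins=np.arange(-.25,.2,.01)); 
    for i in range(len(h)):
        m=(s>=e[i])&(s<e[i+1])
        if h[i]: print(n,e[i].round(3),h[i],a[m].min().round(3),a[m].max().round(3),t[m,2].max().round(3))
print(pt('s1',[(283.4,200.7)],z=.118),pt('d1',[(315.2,314.6)],z=.118))
```

```text
3.95 [0.50774824 0.22121102 0.32415407] [-1.13248084e-04  2.42372011e-01  9.70183371e-01 -1.50233087e-04] [ 1.22937504  0.42498274 -2.42474016] 0.721094801963185 2.890246111289989 [-0.24357214  0.22929582 -0.25672163  1.68485753  0.06122372  1.23565872
  0.5671409 ]
s -0.21 1 0.545 0.545 0.114
s -0.2 2 0.542 0.543 0.113
s -0.19 3 0.537 0.54 0.115
s -0.18 1 0.543 0.543 0.114
s -0.17 1 0.54 0.54 0.114
s -0.16 11 0.533 0.596 0.128
s -0.15 17 0.532 0.6 0.128
s -0.14 13 0.531 0.551 0.127
s -0.13 8 0.532 0.552 0.128
s -0.12 1 0.54 0.54 0.113
s -0.11 3 0.539 0.543 0.113
s -0.1 3 0.539 0.546 0.114
s -0.09 1 0.546 0.546 0.114
s -0.07 1 0.541 0.541 0.114
s -0.05 4 0.54 0.547 0.115
s -0.04 2 0.546 0.547 0.116
s -0.03 15 0.528 0.554 0.126
s -0.02 20 0.53 0.553 0.128
s -0.01 19 0.528 0.553 0.126
s 0.0 3 0.538 0.546 0.116
s 0.01 4 0.537 0.544 0.115
s 0.02 4 0.54 0.545 0.117
s 0.03 3 0.539 0.582 0.115
s 0.04 13 0.531 0.596 0.127
s 0.05 20 0.534 0.55 0.128
s 0.06 19 0.533 0.552 0.131
s 0.07 10 0.535 0.544 0.121
s 0.08 3 0.538 0.541 0.114
s 0.09 3 0.541 0.545 0.114
s 0.1 6 0.539 0.545 0.118
s 0.11 4 
[... 306 characters left out ...]
 0.539 0.546 0.113
d -0.1 3 0.539 0.545 0.113
d -0.09 1 0.541 0.541 0.113
d -0.08 3 0.539 0.546 0.112
d -0.07 5 0.54 0.545 0.113
d -0.06 4 0.541 0.545 0.113
d -0.05 5 0.539 0.546 0.114
d -0.04 3 0.533 0.545 0.113
d -0.03 49 0.531 0.555 0.128
d -0.02 28 0.53 0.555 0.127
d -0.01 16 0.532 0.554 0.127
d 0.0 2 0.547 0.547 0.113
d 0.01 4 0.539 0.545 0.113
d 0.02 2 0.546 0.546 0.112
d 0.03 5 0.54 0.547 0.113
d 0.04 30 0.535 0.552 0.127
d 0.05 24 0.535 0.552 0.128
d 0.06 22 0.534 0.551 0.126
d 0.07 3 0.54 0.548 0.114
d 0.08 2 0.541 0.547 0.113
d 0.09 4 0.543 0.547 0.113
d 0.1 3 0.54 0.544 0.114
d 0.11 2 0.542 0.546 0.113
[[ 0.52709422 -0.12319576  0.118     ]] [[ 0.52679377 -0.13422157  0.118     ]]
```

View pics/w3.png

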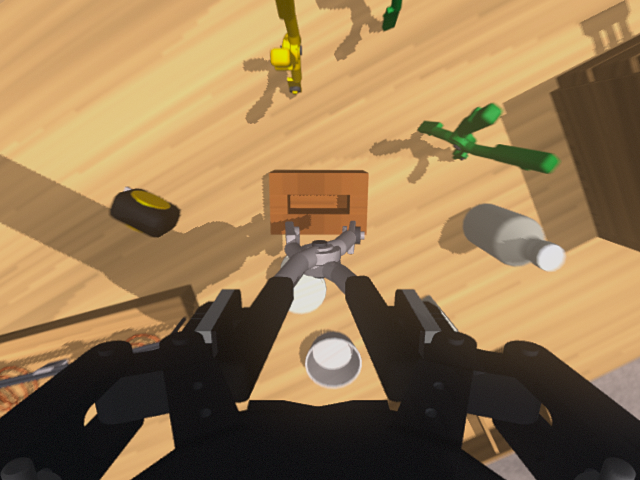

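The wrist view shows the pliers clear of the block, jaws at (292,235) and (355,235), with the adjusting screw on the right. The open clip is near (0.527, -0.130) and the wires run at about 78°. I'll go there while turning by -74°.

>>> play_rows:
  motion:
    - [[0.127, -2.34, 0, 0, 0, -4.93], [0.127, -2.34, 0, 0, 0, -4.93], [0.127, -2.34, 0, 0, 0, -4.93], [0.127, -2.34, 0, 0, 0, -4.93], [0.127, -2.34, 0, 0, 0, -4.93]]

```text
time: 4.42
tool_pos: [0.5141, 0.1034, 0.3227]
tcp_rot: [-0.0, 0.446, 0.895, -0.0]
force: [0.4, 0.0, -2.5]
finger_gap: 0.719
grip_force: 3.3
```

>>> play_rows:
  motion:
    - [[0.127, -2.34, 0, 0, 0, -4.93], [0.127, -2.34, 0, 0, 0, -4.93], [0.127, -2.34, 0, 0, 0, -4.93], [0.127, -2.34, 0, 0, 0, -4.93], [0.127, -2.34, 0, 0, 0, -4.93]]

```text
time: 4.83
tool_pos: [0.5204, -0.0136, 0.3227]
tcp_rot: [-0.0, 0.627, 0.779, 0.0]
force: [0.9, 0.1, -1.5]
finger_gap: 0.723
grip_force: 3.3
```

>>> play_rows:
  motion:
    - [[0.127, -2.34, 0, 0, 0, -4.93], [0.127, -2.34, 0, 0, 0, -4.93], [0.127, -2.34, 0, 0, 0, -4.93], [0.127, -2.34, 0, 0, 0, -4.93], [0.127, -2.34, 0, 0, 0, -4.93]]

```text
time: 5.25
tool_pos: [0.5268, -0.1304, 0.3227]
tcp_rot: [-0.0, 0.778, 0.628, 0.0]
force: [0.6, -0.2, -3.4]
finger_gap: 0.721
grip_force: 3.3
```

>>> play_rows:
  motion:
    - [[0, 0, 0, 0, 0, 0], [0, 0, 0, 0, 0, 0], [0, 0, 0, 0, 0, 0], [0, 0, 0, 0, 0, 0], [0, 0, 0, 0, 0, 0]]
  claw: 0.75

```text
time: 5.67
tool_pos: [0.5275, -0.1279, 0.3224]
tcp_rot: [-0.0, 0.776, 0.63, 0.0]
force: [0.0, -0.2, -2.1]
finger_gap: 0.749
grip_force: 3.6
```

Run:
```python
from h import *
o=grab('wrist','w4');grab('scene','s4');grab('side','d4');print(o['time'],o['tool_pos'],o['tcp_rot'],o['force'],o['finger_gap'],o['grip_force'],o['joint_pos'])
q=o['tcp_rot'];M=R.from_quat([q[1],q[2],q[3],q[0]]).as_matrix()
print('tool y ang',np.degrees(np.arctan2(M[1,1],M[0,1])))
C=cloud('w4').reshape(-1,3); L=(C-o['tool_pos'])@M   # tool coords
for z0 in np.arange(.10,.145,.005):
    m=(abs(L[:,2]-z0)<.0025)&(abs(L[:,0])<.02)&(abs(L[:,1])<.045)
    y=np.sort(L[m,1]*1000)
    if len(y)>5:
        g=np.argmax(np.diff(y)); print('jaw z',round(z0,3),len(y),y[[0,g,g+1,-1]].round(1),'x',L[m,0].mean().round(4))
m=(C[:,2]>.1)&(C[:,2]<.135)&(np.hypot(C[:,0]-.527,C[:,1]+.13)<.2);t=C[m]
print('wire pts',m.sum(),t.min(0),t.max(0))
for f,C in(('s1',cloud('s1')),('d1',cloud('d1')),('w4',cloud('w4'))):
    X=C.reshape(-1,3); X=X[(X[:,2]>.106)&(X[:,2]<.135)&(abs(X[:,0]-.52)<.1)&(abs(X[:,1]+.13)<.2)]
    d=np.array([np.cos(np.radians(77.9)),np.sin(np.radians(77.9))]);n=np.array([d[1],-d[0]])
    X=X[abs(X[:,:2]@n-.542)<.02]
    s=X[:,:2]@d;a=X[:,:2]@n
    w=(X[:,2]<.117)&(abs(a-.542)<.008)&((abs(s+.018)>.02))
    if w.sum()>10: print(f,'wire fit',np.polyfit(s[w],a[w],1),w.sum())
    m=(X[:,2]>.117)&(abs(s+.018)<.025)
    if m.sum()>3: 
        print(f,'clip s',s[m].min(),s[m].max(),np.sort(s[m])[[2,-3]],'a',a[m].min(),a[m].max(),np.median(a[m][a[m]<.542]),np.median(a[m][a[m]>.542]),m.sum())
a=cv2.imread('pics/w4.png')
b=cv2.imread('pics/d4.png');c=cv2.imread('pics/s4.png')
cv2.imwrite('pics/m4.png',np.vstack([cv2.resize(a,(640,480))[100:420,:],np.hstack([cv2.resize(b[220:360,240:380],(320,280),interpolation=3),cv2.resize(c[130:270,215:355],(320,280),interpolation=3)])]))
```

```text
5.6667 [ 0.52749127 -0.12790698  0.32240518] [-2.56542513e-04  7.76314770e-01  6.30345354e-01  2.16492265e-04] [ 0.03598857 -0.23126608 -2.10673036] 0.7493494025798819 3.608305411889887 [ 0.09160193  0.19741994  0.11328694  1.72395842 -0.02430081  1.22166511
  0.00422343]
tool y ang -11.84877887376544
jaw z 0.1 21 [-22.4 -16.1  17.8  25.4] x -0.0069
jaw z 0.105 17 [-23.  -17.1  23.2  24.8] x -0.0064
jaw z 0.11 39 [-23.3 -16.3  21.5  29.9] x -0.0103
jaw z 0.115 172 [-24.5 -14.2  17.7  33.3] x -0.0114
jaw z 0.12 58 [-25.1 -15.1  18.6  33.4] x -0.0083
jaw z 0.125 23 [-25.6 -19.1  23.6  27.5] x -0.0091
jaw z 0.13 14 [-25.9 -20.4  25.   27.1] x -0.009
jaw z 0.135 18 [-26.1 -20.6  25.4  29.3] x -0.0087
jaw z 0.14 8 [-25.7 -20.9  27.   27. ] x -0.0091
wire pts 4390 [ 0.48154723 -0.31948234  0.10000681] [0.6034951  0.00711815 0.12681925]
s1 wire fit [1.91900632e-04 5.41251892e-01] 319
s1 clip s -0.02700848407164792 -0.002107574767750434 [-0.02337879 -0.00584916] a 0.5276787262799788 0.5544393440254781 0.5304950199651423 0.5505801664179869 31
d1 wire fit [0.00377158 0.54296017] 924
d1 clip s -0.028812388390951432 -0.0052163983996070746 [-0.02867248 -0.00564209] a 0.5304830259421683 0.555147396424729 0.5326244706461506 0.5533606589404494 62
w4 wire fit [0.00449775 0.54290612] 2510
w4 clip s -0.029861190628355735 -0.005465741920648848 [-0.02964058 -0.00552816] a 0.5306746385228124 0.5553544194552736 0.532570105348091 0.5533100963654669 224
```

View pics/m4.png

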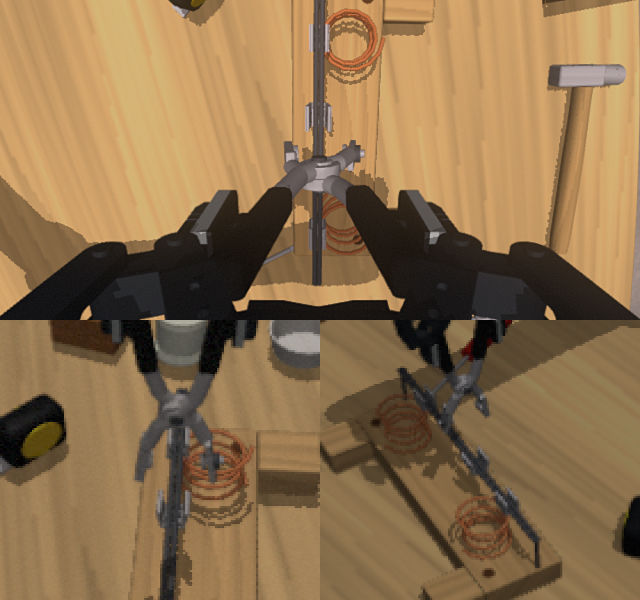

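The composite shows the jaws over the wire, and the clip leaves at about (318,118) in the wrist view, still ahead of the jaws in perspective. The numbers put the clip at (0.5273, -0.1308), and the jaw gap 32.5 mm with its middle 1.6 mm toward +tool y. I correct for that and go down to just above the leaves.

>>> play_rows:
  motion:
    - [[-0.11, 0, -1.2, 0, 0, -0.5], [0, 0, -1.2, 0, 0, 0], [0, 0, -1.2, 0, 0, 0], [0, 0, -0.8, 0, 0, 0], [0, 0, -0.4, 0, 0, 0]]
  claw: 0.76

```text
time: 6.23
tool_pos: [0.5257, -0.129, 0.2731]
tcp_rot: [-0.001, 0.78, 0.626, -0.001]
force: [0.0, 0.3, -2.9]
finger_gap: 0.761
grip_force: 3.4
```

>>> play_rows:
  motion:
    - [[0, 0, 0, 0, 0, 0], [0, 0, 0, 0, 0, 0], [0, 0, 0, 0, 0, 0], [0, 0, 0, 0, 0, 0], [0, 0, 0, 0, 0, 0]]

```text
time: 6.65
tool_pos: [0.5267, -0.1295, 0.275]
tcp_rot: [0.0, 0.78, 0.626, 0.0]
force: [0.7, 0.0, -1.1]
finger_gap: 0.763
grip_force: 3.4
```

```bash
cat > look.py <<'E'
from h import *; import sys
t=sys.argv[1]
o=grab('wrist',t);print(o['time'],o['tool_pos'],o['force'],o['torque'],o['finger_gap'],o['grip_force'])
q=o['tcp_rot'];M=R.from_quat([q[1],q[2],q[3],q[0]]).as_matrix();print('tool y ang',np.degrees(np.arctan2(M[1,1],M[0,1])))
C=cloud(t).reshape(-1,3);L=(C-o['tool_pos'])@M
for z0 in np.arange(.11,.145,.005):
    m=(abs(L[:,2]-z0)<.0025)&(abs(L[:,0])<.016)&(abs(L[:,1])<.045);y=np.sort(L[m,1]*1000)
    if len(y)>5:g=np.argmax(np.diff(y)); print('jaw',round(z0,3),len(y),y[[0,g,g+1,-1]].round(1))
d=np.array([np.cos(np.radians(77.64)),np.sin(np.radians(77.64))]);n=np.array([d[1],-d[0]])
c=np.array([.5273,-.1308]);s=(C[:,:2]-c)@d;a=(C[:,:2]-c)@n
m=(C[:,2]>.117)&(C[:,2]<.13)&(abs(s)<.02)&(abs(a)<.014)
if m.sum()>5: print('clip in tool x,y:',L[m].min(0)[:2]*1000,L[m].max(0)[:2]*1000,'top',C[m,2].max(),m.sum())
E
python3 look.py w5; python3 -c "
import cv2
a=cv2.imread('pics/w5.png');cv2.imwrite('pics/m5.png',cv2.resize(a[170:330,220:420],(800,600),interpolation=3)) if 0 else cv2.imwrite('pics/m5.png',cv2.resize(a[180:330,220:420],(800,600),interpolation=3))"
```

```text
6.65 [ 0.5267357  -0.12949374  0.27495961] [ 0.74048501  0.01007443 -1.07847299] [ 0.006032    0.00178809 -0.02861467] 0.7628577692186566 3.420028446262222
tool y ang -12.505851117818558
jaw 0.11 52 [-24.1 -16.3  22.3  30.7]
jaw 0.115 167 [-24.6 -14.9  18.4  34.1]
jaw 0.12 39 [-25.  -15.2  18.6  32.6]
jaw 0.125 20 [-25.3 -20.   22.   28.2]
jaw 0.13 15 [-25.7 -20.4  24.6  28.5]
jaw 0.135 21 [-27.1 -20.6  25.1  29.2]
clip in tool x,y: [-13.4746938  -11.98080032] [10.79251362 12.76405105] top 0.1264491299320316 294
```

View pics/m5.png

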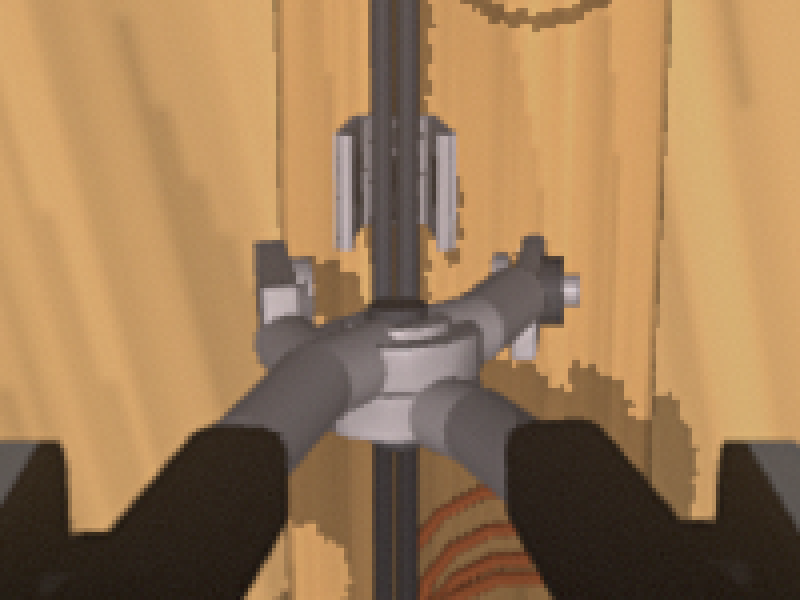

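The view shows the clip leaves at x 340-450 lying between the jaw faces at x 312 and 493, with a small offset. I correct that and lower the jaws astride the clip.

>>> play_rows:
  motion:
    - [[-0.15, -0.1, 0, 0, 0, 0], [0, 0, -0.3, 0, 0, 0], [0, 0, -0.3, 0, 0, 0], [0, 0, -0.3, 0, 0, 0], [0, 0, -0.3, 0, 0, 0]]

```text
time: 7.12
tool_pos: [0.5247, -0.1304, 0.2618]
tcp_rot: [-0.0, 0.78, 0.626, -0.0]
force: [-0.1, -0.2, -2.7]
finger_gap: 0.763
grip_force: 3.4
```

>>> play_rows:
  motion:
    - [[0, 0, -0.3, 0, 0, 0], [0, 0, -0.3, 0, 0, 0], [0, 0, -0.2, 0, 0, 0], [0, 0, -0.1, 0, 0, 0], [0, 0, 0, 0, 0, 0]]

```text
time: 7.53
tool_pos: [0.5247, -0.1304, 0.2529]
tcp_rot: [-0.0, 0.78, 0.626, -0.0]
force: [-0.7, 0.5, -1.7]
finger_gap: 0.757
grip_force: 3.4
```

```bash
python3 look.py w6
```

```text
7.5333 [ 0.52466124 -0.13036767  0.25294406] [-0.70563645  0.50318276 -1.74198214] [ 0.00593063  0.02623155 -0.02000961] 0.7565434363205491 3.4229652063095273
tool y ang -12.502252300347537
jaw 0.11 52 [-24.2 -18.3  22.4  30.6]
jaw 0.115 162 [-24.7 -14.9  18.4  34. ]
jaw 0.12 44 [-25.  -15.1  18.7  34.3]
jaw 0.125 41 [-25.1  -6.4  11.5  28.1]
jaw 0.13 316 [-25.6  -6.4  11.   28.6]
jaw 0.135 46 [-27.   -5.9  11.1  29.1]
jaw 0.14 252 [-27.2 -25.6  -8.2  12.8]
clip in tool x,y: [-12.10216129  -9.68688862] [12.10324319 14.93624163] top 0.12627240865861272 327
```

>>> play_rows:
  motion:
    - [[0.08, 0, -0.2, 0, 0, 0], [0, 0, -0.2, 0, 0, 0], [0, 0, -0.2, 0, 0, 0], [0, 0, -0.2, 0, 0, 0], [0, 0, -0.1, 0, 0, 0]]

```text
time: 8.0
tool_pos: [0.5255, -0.1304, 0.2439]
tcp_rot: [-0.0, 0.78, 0.626, -0.0]
force: [-1.0, -0.1, -2.4]
finger_gap: 0.758
grip_force: 3.4
```

>>> play_rows:
  motion:
    - [[0, 0, 0, 0, 0, 0], [0, 0, 0, 0, 0, 0], [0, 0, 0, 0, 0, 0], [0, 0, 0, 0, 0, 0], [0, 0, 0, 0, 0, 0]]
  claw: 0.75

```text
time: 8.42
tool_pos: [0.5257, -0.1304, 0.2444]
tcp_rot: [0.0, 0.78, 0.626, 0.0]
force: [1.2, 0.3, -2.9]
finger_gap: 0.755
grip_force: 3.1
```

```bash
python3 look.py w7;python3 -c "
import cv2
a=cv2.imread('pics/w7.png');cv2.imwrite('pics/m7.png',cv2.resize(a[180:330,220:420],(800,600),interpolation=3))"
```

```text
8.4167 [ 0.52574998 -0.13043458  0.24444458] [ 1.16868896  0.32243596 -2.85319998] [-0.05407425 -0.03045585 -0.02857484] 0.7552262969088481 3.06728618190391
tool y ang -12.50384031458468
jaw 0.11 34 [-23.2 -17.6  22.1  29.8]
jaw 0.115 184 [-23.8 -14.2  17.8  34.1]
jaw 0.12 401 [-24.9  -7.1   9.9  34.1]
jaw 0.125 46 [-25.5  -7.1  10.6  27.5]
jaw 0.13 85 [-26.   12.4  24.8  28.6]
jaw 0.135 658 [-26.2  11.7  25.2  29. ]
jaw 0.14 123 [-8.2 11.1 26.2 28.5]
clip in tool x,y: [-12.8675992  -10.91120163] [11.75535126 13.79272025] top 0.12649857164798445 366
```

View pics/m7.png

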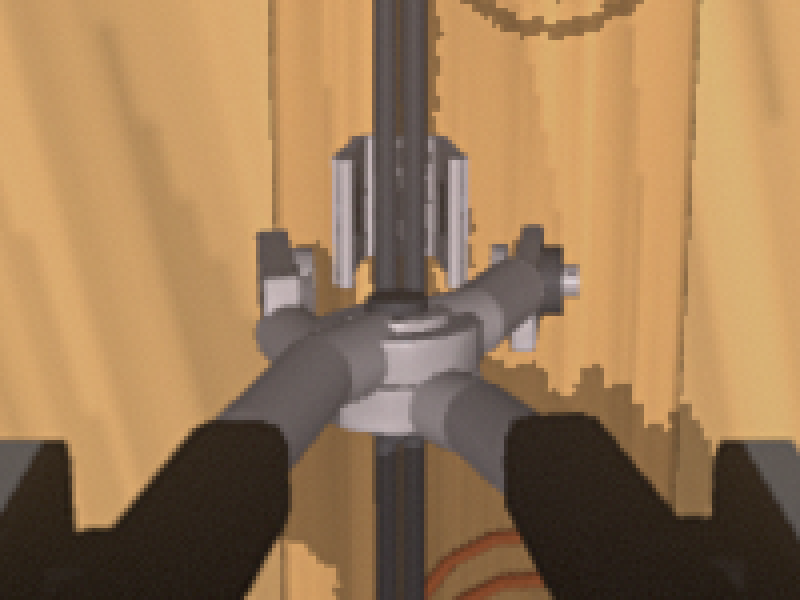

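Run:
```python
from h import *
for t,tp in(('w3',(.50775,.22121,.32415)),('w5',(.52674,-.12949,.27496)),('w7',(.52575,-.13043,.24444))):
    s=np.load(f'pics/{t}.npz');c=np.array(arm.calibration('wrist')['tool_from_camera']);M=(s['T']@np.linalg.inv(c))
    if t=='w3':print('cam in tool',c.round(3))
    C=cloud(t).reshape(-1,3);L=(C-M[:3,3])@M[:3,:3]*1000
    for z in range(20,146,8):
        m=(abs(L[:,2]-z)<4)&(abs(L[:,0])<28)&(abs(L[:,1])<36)
        if t!='w3' and z>105: m&=abs(L[:,1])>14
        if m.sum()>5:print(t,z,m.sum(),'x',np.percentile(L[m,0],[1,10,50,90,99]).round(1),'y',L[m,1].min().round(1),L[m,1].max().round(1))
```

```text
cam in tool [[ 0.001  0.966  0.258  0.065]
 [ 1.    -0.001 -0.001 -0.   ]
 [-0.001  0.258 -0.966 -0.143]
 [ 0.     0.     0.     1.   ]]
w3 20 205 x [-4.6 -2.   5.1  5.9  6.4] y -22.7 23.5
w3 28 311 x [-5.  -1.8  2.5  6.3  6.8] y -20.2 18.4
w3 36 277 x [-5.4 -1.9  2.1  6.9  7.3] y -17.4 18.2
w3 44 308 x [-6.8 -3.5  1.8  7.4  8. ] y -15.0 16.9
w3 52 672 x [-7.5 -5.7  1.2  6.7  8.2] y -14.5 13.8
w3 60 317 x [-11.1   0.4   6.7   9.1   9.9] y -10.8 13.1
w3 68 162 x [ 0.7  4.2  7.2  9.7 10. ] y -11.0 15.3
w3 76 149 x [-2.2 -0.   5.5  8.3  8.6] y -16.7 18.9
w3 84 146 x [-5.2 -2.4  2.7  8.4  8.8] y -19.3 22.2
w3 92 212 x [-6.2 -4.7  1.1  8.3  8.9] y -22.6 25.0
w3 100 100 x [-5.9 -1.3  4.8  6.4  8.7] y -22.8 25.0
w3 108 40 x [-0.7  5.9  6.2  7.   7.2] y -22.3 25.9
w3 116 258 x [-5.1 -2.6  3.1  6.4  7.1] y -23.8 33.7
w3 124 39 x [2.  5.8 6.4 7.1 7.3] y -24.5 27.1
w3 132 40 x [-1.   5.2  6.5  7.1  7.5] y -25.1 28.9
w3 140 10 x [-2.8  5.1  6.5  7.2  7.3] y -25.6 28.1
w5 20 203 x [-9.9 -7.  -0.2  1.   1.9] y -23.5 24.1
w5 28 284 x [-11.9  -8.1  -3.2   0.4   0.8] y -20.2 17.8
w5 36 274 x [-12.1  
[... 960 characters left out ...]
 -4.3   1.3   1.7] y -15.6 17.0
w7 52 671 x [-14.2 -12.6  -5.5   0.1   1.5] y -12.4 14.5
w7 60 298 x [-18.4  -7.7  -0.3   1.9   2.7] y -10.9 13.1
w7 68 153 x [-7.3 -4.5 -0.7  2.3  2.5] y -11.0 16.1
w7 76 125 x [-8.7 -7.5 -1.9  0.3  0.6] y -16.9 19.8
w7 84 143 x [-13.9 -10.9  -6.6  -0.3   0.2] y -20.1 22.4
w7 92 218 x [-16.4 -14.6  -8.4  -1.   -0.3] y -22.7 25.2
w7 100 75 x [-14.6  -9.1  -4.5  -3.6  -1.1] y -22.9 25.2
w7 108 48 x [-15.2 -12.9  -4.4  -3.4  -3.1] y -23.2 29.1
w7 116 232 x [-16.2 -13.9  -8.2  -4.7  -3.8] y -24.7 34.1
w7 124 46 x [-12.4  -7.1  -5.3  -4.3  -3.9] y -25.6 31.2
w7 132 34 x [-17.7 -12.3  -5.8  -4.7  -4.4] y -26.4 29.0
w7 140 8 x [-6.6 -6.4 -5.7 -5.  -4.9] y -26.2 28.5
```

The wrist view shows the clip between the jaw faces, but the depth profile shows the pliers slid 4.5 mm along x in the pads and tilted about 4°. The jaws cover only half the leaf. I tilt and shift back, moving along the wire.

>>> play_rows:
  motion:
    - [[0.02, 0.08, 0.02, 0.74, -0.16, 0], [0.02, 0.08, 0.02, 0.74, -0.16, 0], [0.02, 0.08, 0.02, 0.74, -0.16, 0], [0.02, 0.08, 0.02, 0.74, -0.16, 0], [0.01, 0.07, 0.02, 0.74, -0.16, 0]]

```text
time: 8.88
tool_pos: [0.5265, -0.1267, 0.2453]
tcp_rot: [-0.021, 0.78, 0.625, 0.026]
force: [0.2, -0.2, -2.5]
finger_gap: 0.751
grip_force: 3.1
```

>>> play_rows:
  motion:
    - [[0, 0, 0, 0, 0, 0], [0, 0, 0, 0, 0, 0], [0, 0, 0, 0, 0, 0], [0, 0, 0, 0, 0, 0], [0, 0, 0, 0, 0, 0]]
  claw: 0.74

```text
time: 9.3
tool_pos: [0.5266, -0.1263, 0.2453]
tcp_rot: [-0.021, 0.779, 0.626, 0.026]
force: [1.6, 0.6, -1.7]
finger_gap: 0.741
grip_force: 3.4
```

```bash
cat > prof.py <<'E'
from h import *; import sys
# profile in an upright frame at the TCP (tool yaw, vertical z down)
t=sys.argv[1];ang=float(sys.argv[2]); o=grab('wrist',t);print(o['time'],o['tool_pos'],o['tcp_rot'],o['force'],o['finger_gap'],o['grip_force'])
q=o['tcp_rot'];M=R.from_quat([q[1],q[2],q[3],q[0]]).as_matrix();print('yaw',np.degrees(np.arctan2(M[1,1],M[0,1])))
a=np.radians(ang);U=np.array([[-np.sin(a),np.cos(a),0],[np.cos(a),np.sin(a),0],[0,0,-1]]).T
if U[:,0]@M[:,0]<0: U[:,0]*=-1
C=cloud(t).reshape(-1,3);L=(C-o['tool_pos'])@U*1000
for z in (20,28,36,44,108,116,124,132,140):
    m=(abs(L[:,2]-z)<4)&(abs(L[:,0])<28)&(abs(L[:,1])<36)
    if z>105: m&=abs(L[:,1])>14
    if m.sum()>5:print(z,m.sum(),'x',np.percentile(L[m,0],[50,90,99]).round(1),'y',np.sort(L[m,1])[[0,-1]].round(1),'inner',L[m&(L[:,1]<0),1].max(initial=-99).round(1),L[m&(L[:,1]>0),1].min(initial=99).round(1))
m=(C[:,2]>.118)&(C[:,2]<.13)&(np.hypot(C[:,0]-.5273,C[:,1]+.1308)<.018)&(abs(L[:,1])<13.9)
if m.sum()>5:print('clip',L[m].min(0).round(1),L[m].max(0).round(1),m.sum())
E
python3 prof.py w8 -12.36
```

```text
9.3 [ 0.52659322 -0.12629346  0.24530432] [-0.02082533  0.77935447  0.62571134  0.0256561 ] [ 1.56731608  0.57337177 -1.66626986] 0.7410295584361193 3.4232089669785637
yaw -12.480261733983367
20 212 x [2.1 3.1 3.5] y [-23.6  23.7] inner -11.5 12.2
28 276 x [-0.5  3.   3.6] y [-20.3  17.6] inner -9.4 10.2
36 271 x [-0.8  3.6  4.2] y [-18.   18.4] inner -7.2 8.5
44 278 x [-1.4  4.2  4.8] y [-15.7  15.9] inner -4.2 5.0
108 35 x [2.8 3.9 3.9] y [-23.4  28.9] inner -17.2 21.9
116 233 x [-0.6  2.9  3.8] y [-24.   33.3] inner -14.3 17.7
124 44 x [3.  3.8 4. ] y [-24.5  30.6] inner -15.3 18.7
132 25 x [2.8 3.8 3.9] y [-26.2  28.2] inner -19.4 24.8
140 19 x [2.7 3.8 3.9] y [-26.6  29.5] inner -20.8 25.2
clip [ -9.  -11.  118.7] [  7.6  13.7 126.8] 218
```

The pliers are now upright and centred on the clip, within 1 mm in both directions. I squeeze in small steps, raising the arm slightly to offset the pads' forward swing.

>>> play_rows:
  motion:
    - [[0, 0, 0.02, 0, 0, 0], [0, 0, 0.02, 0, 0, 0], [0, 0, 0.02, 0, 0, 0], [0, 0, 0, 0, 0, 0], [0, 0, 0, 0, 0, 0]]
  claw: 0.7

```text
time: 9.77
tool_pos: [0.5266, -0.1265, 0.246]
tcp_rot: [-0.021, 0.779, 0.626, 0.026]
force: [0.1, -0.2, -1.9]
finger_gap: 0.703
grip_force: 3.9
```

>>> play_rows:
  motion:
    - [[0, 0, 0.02, 0, 0, 0], [0, 0, 0.02, 0, 0, 0], [0, 0, 0.01, 0, 0, 0], [0, 0, 0, 0, 0, 0], [0, 0, 0, 0, 0, 0]]
  claw: 0.67

```text
time: 10.18
tool_pos: [0.5265, -0.1265, 0.2464]
tcp_rot: [-0.021, 0.779, 0.626, 0.026]
force: [-0.5, -0.7, -2.4]
finger_gap: 0.671
grip_force: 4.4
```

>>> play_rows:
  motion:
    - [[0, 0, 0.02, 0, 0, 0], [0, 0, 0.01, 0, 0, 0], [0, 0, 0, 0, 0, 0], [0, 0, 0, 0, 0, 0], [0, 0, 0, 0, 0, 0]]
  claw: 0.65

```text
time: 10.6
tool_pos: [0.5266, -0.1265, 0.2467]
tcp_rot: [-0.021, 0.779, 0.626, 0.026]
force: [-0.4, -1.2, -3.3]
finger_gap: 0.653
grip_force: 4.6
```

>>> play_rows:
  motion:
    - [[0, 0, 0.02, 0, 0, 0], [0, 0, 0.01, 0, 0, 0], [0, 0, 0, 0, 0, 0], [0, 0, 0, 0, 0, 0], [0, 0, 0, 0, 0, 0]]
  claw: 0.63

```text
time: 11.02
tool_pos: [0.5266, -0.1265, 0.247]
tcp_rot: [-0.021, 0.779, 0.626, 0.026]
force: [1.2, -0.3, -1.6]
finger_gap: 0.633
grip_force: 4.7
```

```bash
python3 prof.py w9 -12.36
```

```text
11.0167 [ 0.5265666  -0.12652091  0.24703195] [-0.02079176  0.77947229  0.62556482  0.02567711] [ 1.20312559 -0.2721363  -1.64550753] 0.6325184001727573 4.668372425367124
yaw -12.501943685383553
20 224 x [2.4 3.3 3.6] y [-21.4  21.1] inner -9.8 10.3
28 197 x [1.3 3.  3.5] y [-18.8  11.1] inner -8.5 9.2
36 244 x [-0.5  3.4  4.1] y [-17.6  16.7] inner -6.7 7.5
44 216 x [-1.1  4.1  4.4] y [-16.3  15.4] inner -5.3 6.2
108 25 x [2.6 2.8 3.6] y [-20.5  22.9] inner -14.4 20.9
116 77 x [-0.9  3.2  3.7] y [-21.   27.7] inner -14.5 19.1
124 122 x [1.7 3.2 3.5] y [-21.6  30.9] inner -14.6 15.0
132 25 x [2.6 3.4 3.7] y [-22.3  24.2] inner -16.5 20.8
140 24 x [2.6 3.5 3.6] y [-22.6  24.8] inner -17.1 21.4
clip [ -8.8 -13.9 118.3] [  7.9  13.8 127.8] 271
```

>>> play_rows:
  motion:
    - [[0, 0, 0.02, 0, 0, 0], [0, 0, 0, 0, 0, 0], [0, 0, 0, 0, 0, 0], [0, 0, 0, 0, 0, 0], [0, 0, 0, 0, 0, 0]]
  claw: 0.62

```text
time: 11.48
tool_pos: [0.5265, -0.1265, 0.2472]
tcp_rot: [-0.021, 0.779, 0.626, 0.026]
force: [0.4, -0.7, -2.6]
finger_gap: 0.624
grip_force: 4.7
```

>>> play_rows:
  motion:
    - [[0, 0, 0.01, 0, 0, 0], [0, 0, 0, 0, 0, 0], [0, 0, 0, 0, 0, 0], [0, 0, 0, 0, 0, 0], [0, 0, 0, 0, 0, 0]]
  claw: 0.61

```text
time: 11.9
tool_pos: [0.5265, -0.1265, 0.2473]
tcp_rot: [-0.021, 0.779, 0.626, 0.026]
force: [1.4, 0.5, -2.6]
finger_gap: 0.608
grip_force: 4.7
```

>>> play_rows:
  motion:
    - [[0, 0, 0.02, 0, 0, 0], [0, 0, 0, 0, 0, 0], [0, 0, 0, 0, 0, 0], [0, 0, 0, 0, 0, 0], [0, 0, 0, 0, 0, 0]]
  claw: 0.6

```text
time: 12.32
tool_pos: [0.5265, -0.1265, 0.2475]
tcp_rot: [-0.021, 0.779, 0.626, 0.026]
force: [-0.9, 0.5, -2.9]
finger_gap: 0.599
grip_force: 4.8
```

>>> play_rows:
  motion:
    - [[0, 0, 0.01, 0, 0, 0], [0, 0, 0, 0, 0, 0], [0, 0, 0, 0, 0, 0], [0, 0, 0, 0, 0, 0], [0, 0, 0, 0, 0, 0]]
  claw: 0.59

```text
time: 12.73
tool_pos: [0.5265, -0.1265, 0.2476]
tcp_rot: [-0.021, 0.779, 0.626, 0.026]
force: [-0.9, 0.1, -1.2]
finger_gap: 0.591
grip_force: 5.0
```

>>> play_rows:
  motion:
    - [[0, 0, 0.02, 0, 0, 0], [0, 0, 0, 0, 0, 0], [0, 0, 0, 0, 0, 0], [0, 0, 0, 0, 0, 0], [0, 0, 0, 0, 0, 0]]
  claw: 0.58

```text
time: 13.15
tool_pos: [0.5265, -0.1265, 0.2478]
tcp_rot: [-0.021, 0.779, 0.626, 0.026]
force: [-0.7, 0.2, -1.4]
finger_gap: 0.578
grip_force: 5.5
```

>>> play_rows:
  motion:
    - [[0, 0, 0.01, 0, 0, 0], [0, 0, 0, 0, 0, 0], [0, 0, 0, 0, 0, 0], [0, 0, 0, 0, 0, 0], [0, 0, 0, 0, 0, 0]]
  claw: 0.57

```text
time: 13.57
tool_pos: [0.5266, -0.1266, 0.248]
tcp_rot: [-0.021, 0.78, 0.626, 0.026]
force: [-0.7, -0.5, -0.4]
finger_gap: 0.57
grip_force: 6.4
```

>>> play_rows:
  motion:
    - [[0, 0, 0.02, 0, 0, 0], [0, 0, 0, 0, 0, 0], [0, 0, 0, 0, 0, 0], [0, 0, 0, 0, 0, 0], [0, 0, 0, 0, 0, 0]]
  claw: 0.56

```text
time: 13.98
tool_pos: [0.5267, -0.1266, 0.2482]
tcp_rot: [-0.021, 0.779, 0.626, 0.026]
force: [-0.5, 0.3, 0.7]
finger_gap: 0.562
grip_force: 7.3
```

>>> play_rows:
  motion:
    - [[0, 0, 0.02, 0, 0, 0], [0, 0, 0, 0, 0, 0], [0, 0, 0, 0, 0, 0], [0, 0, 0, 0, 0, 0], [0, 0, 0, 0, 0, 0]]
  claw: 0.55

```text
time: 14.4
tool_pos: [0.5267, -0.1265, 0.2484]
tcp_rot: [-0.021, 0.779, 0.626, 0.026]
force: [-0.9, 0.0, 1.5]
finger_gap: 0.549
grip_force: 8.2
```

>>> play_rows:
  motion:
    - [[0, 0, 0.02, 0, 0, 0], [0, 0, 0, 0, 0, 0], [0, 0, 0, 0, 0, 0], [0, 0, 0, 0, 0, 0], [0, 0, 0, 0, 0, 0]]
  claw: 0.54

```text
time: 14.82
tool_pos: [0.5267, -0.1266, 0.2487]
tcp_rot: [-0.021, 0.779, 0.626, 0.026]
force: [-1.4, 0.1, 2.7]
finger_gap: 0.539
grip_force: 9.2
```

>>> play_rows:
  motion:
    - [[0, 0, 0.02, 0, 0, 0], [0, 0, 0, 0, 0, 0], [0, 0, 0, 0, 0, 0], [0, 0, 0, 0, 0, 0], [0, 0, 0, 0, 0, 0]]
  claw: 0.53

```text
time: 15.23
tool_pos: [0.5267, -0.1265, 0.2489]
tcp_rot: [-0.021, 0.779, 0.626, 0.026]
force: [-1.0, -0.3, 5.1]
finger_gap: 0.534
grip_force: 10.2
```

>>> play_rows:
  motion:
    - [[0, 0, 0.03, 0, 0, 0], [0, 0, 0.02, 0, 0, 0], [0, 0, 0, 0, 0, 0], [0, 0, 0, 0, 0, 0], [0, 0, 0, 0, 0, 0]]
  claw: 0.522

```text
time: 15.65
tool_pos: [0.5266, -0.1265, 0.2491]
tcp_rot: [-0.021, 0.779, 0.626, 0.026]
force: [-0.9, 0.7, 2.9]
finger_gap: 0.525
grip_force: 10.3
```

>>> play_rows:
  motion:
    - [[0, 0, 0.03, 0, 0, 0], [0, 0, 0, 0, 0, 0], [0, 0, 0, 0, 0, 0], [0, 0, 0, 0, 0, 0], [0, 0, 0, 0, 0, 0]]
  claw: 0.515

```text
time: 16.07
tool_pos: [0.5265, -0.1265, 0.2494]
tcp_rot: [-0.021, 0.779, 0.626, 0.026]
force: [0.0, -1.1, -0.1]
finger_gap: 0.52
grip_force: 10.4
```

>>> play_rows:
  motion:
    - [[0, 0, 0.01, 0, 0, 0], [0, 0, 0, 0, 0, 0], [0, 0, 0, 0, 0, 0], [0, 0, 0, 0, 0, 0], [0, 0, 0, 0, 0, 0]]
  claw: 0.508

```text
time: 16.48
tool_pos: [0.5265, -0.1265, 0.2495]
tcp_rot: [-0.021, 0.779, 0.626, 0.026]
force: [-0.9, -0.2, 0.3]
finger_gap: 0.509
grip_force: 10.9
```

>>> play_rows:
  motion:
    - [[0, 0, 0.01, 0, 0, 0], [0, 0, 0, 0, 0, 0], [0, 0, 0, 0, 0, 0], [0, 0, 0, 0, 0, 0], [0, 0, 0, 0, 0, 0]]
  claw: 0.501

```text
time: 16.9
tool_pos: [0.5266, -0.1265, 0.2498]
tcp_rot: [-0.021, 0.779, 0.626, 0.026]
force: [-0.2, 0.6, 2.2]
finger_gap: 0.502
grip_force: 11.4
```

>>> play_rows:
  motion:
    - [[0, 0, 0.02, 0, 0, 0], [0, 0, 0, 0, 0, 0], [0, 0, 0, 0, 0, 0], [0, 0, 0, 0, 0, 0], [0, 0, 0, 0, 0, 0]]
  claw: 0.495

```text
time: 17.32
tool_pos: [0.5266, -0.1265, 0.2499]
tcp_rot: [-0.021, 0.779, 0.626, 0.026]
force: [-0.1, 0.0, 2.2]
finger_gap: 0.494
grip_force: 11.6
```

>>> play_rows:
  motion:
    - [[0, 0, 0.02, 0, 0, 0], [0, 0, 0, 0, 0, 0], [0, 0, 0, 0, 0, 0], [0, 0, 0, 0, 0, 0], [0, 0, 0, 0, 0, 0]]
  claw: 0.489

```text
time: 17.73
tool_pos: [0.5266, -0.1265, 0.2501]
tcp_rot: [-0.021, 0.779, 0.626, 0.026]
force: [-0.9, -0.3, 2.3]
finger_gap: 0.492
grip_force: 11.6
```

>>> play_rows:
  motion:
    - [[0, 0, 0.02, 0, 0, 0], [0, 0, 0, 0, 0, 0], [0, 0, 0, 0, 0, 0], [0, 0, 0, 0, 0, 0], [0, 0, 0, 0, 0, 0]]
  claw: 0.483

```text
time: 18.15
tool_pos: [0.5265, -0.1265, 0.2503]
tcp_rot: [-0.021, 0.779, 0.626, 0.026]
force: [-1.0, 0.5, 2.0]
finger_gap: 0.486
grip_force: 9.0
```

>>> play_rows:
  motion:
    - [[0, 0, 0, 0, 0, 0], [0, 0, 0, 0, 0, 0], [0, 0, 0, 0, 0, 0], [0, 0, 0, 0, 0, 0], [0, 0, 0, 0, 0, 0]]

```text
time: 18.57
tool_pos: [0.5263, -0.1265, 0.2498]
tcp_rot: [-0.021, 0.779, 0.626, 0.025]
force: [0.1, 0.1, -1.8]
finger_gap: 0.483
grip_force: 5.4
```

```bash
python3 prof.py w10 -12.36;python3 -c "
import cv2
a=cv2.imread('pics/w10.png');cv2.imwrite('pics/m10.png',cv2.resize(a[180:330,220:420],(800,600),interpolation=3))"
```

```text
18.5667 [ 0.52628535 -0.12648613  0.24984356] [-0.0210812   0.77947365  0.62556554  0.02538048] [ 0.11894995  0.13830577 -1.79122436] 0.4830609527031654 5.404391884803772
yaw -12.500422924128614
20 247 x [2.8 3.5 3.8] y [-17.7  18.5] inner -6.3 6.8
28 105 x [2.5 3.2 3.5] y [-16.4   7.2] inner -6.4 7.1
36 179 x [1.7 3.6 4. ] y [-15.7  14.2] inner -5.1 5.9
44 184 x [0.2 4.1 4.4] y [-14.8  14.7] inner -3.7 5.0
108 103 x [-0.9  4.1  5.7] y [-19.1  21.2] inner -14.5 14.2
116 19 x [3.1 3.8 3.8] y [-17.3  20. ] inner -14.2 16.3
124 89 x [-0.2  3.5  3.9] y [-17.1  27.5] inner -14.0 14.4
132 42 x [2.9 3.8 3.9] y [-17.3  27.6] inner -14.4 16.1
140 17 x [3.5 3.9 4.1] y [-17.3  20.2] inner -14.0 16.5
clip [ -7.6 -13.6 120.3] [  8.   13.8 131.8] 299
```

View pics/m10.png

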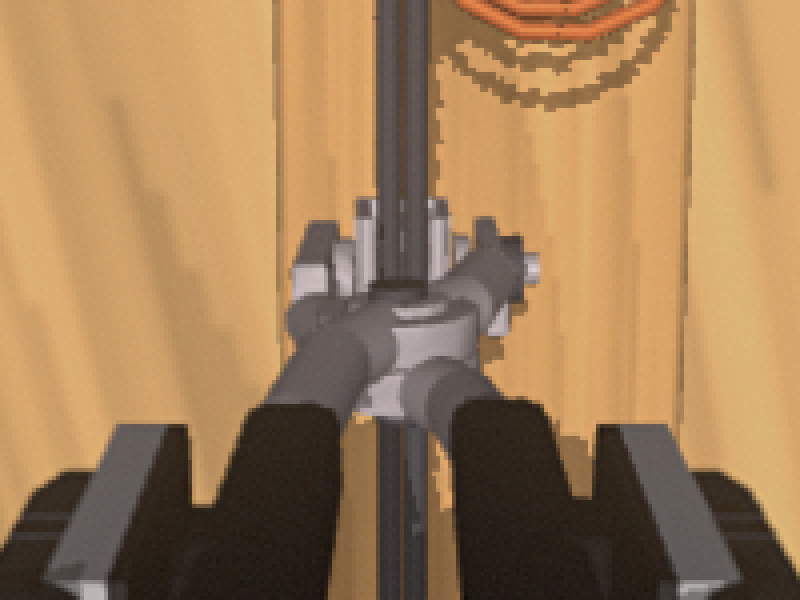

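The grip force fell from 11.6 to 5.4 N, and the view shows the leaves upright at x≈365 and 440: the clip has snapped shut. I open gently, staying gripped, and then lift off.

>>> play_rows:
  motion:
    - [[0, 0, 0, 0, 0, 0], [0, 0, 0, 0, 0, 0], [0, 0, 0, 0, 0, 0], [0, 0, 0, 0, 0, 0], [0, 0, 0, 0, 0, 0]]
  claw: 0.57

```text
time: 19.03
tool_pos: [0.5266, -0.1265, 0.2503]
tcp_rot: [-0.021, 0.779, 0.626, 0.026]
force: [-0.0, 0.6, -2.5]
finger_gap: 0.571
grip_force: 4.9
```

>>> play_rows:
  motion:
    - [[0, 0, 0, 0, 0, 0], [0, 0, 0, 0, 0, 0], [0, 0, 0, 0, 0, 0], [0, 0, 0, 0, 0, 0], [0, 0, 0, 0, 0, 0]]
  claw: 0.65

```text
time: 19.45
tool_pos: [0.5265, -0.1265, 0.2503]
tcp_rot: [-0.021, 0.779, 0.626, 0.026]
force: [0.5, 0.1, -2.3]
finger_gap: 0.651
grip_force: 4.6
```

>>> play_rows:
  motion:
    - [[0, 0, 0, 0, 0, 0], [0, 0, 0, 0, 0, 0], [0, 0, 0.2, 0, 0, 0], [0, 0, 0.3, 0, 0, 0], [0, 0, 0.5, 0, 0, 0]]
  claw: 0.69

```text
time: 19.87
tool_pos: [0.5263, -0.1265, 0.2603]
tcp_rot: [-0.021, 0.779, 0.626, 0.025]
force: [0.1, 1.2, -3.1]
finger_gap: 0.689
grip_force: 4.1
```

>>> play_rows:
  motion:
    - [[0, 0, 0.8, 0, 0, 0], [0, 0, 1, 0, 0, 0], [0, 0, 1, 0, 0, 0], [0, 0, 1, 0, 0, 0], [0, 0, 1, 0, 0, 0]]

```text
time: 20.28
tool_pos: [0.5268, -0.1266, 0.3099]
tcp_rot: [-0.02, 0.779, 0.626, 0.026]
force: [0.5, 0.2, -2.3]
finger_gap: 0.692
grip_force: 4.1
```

>>> play_rows:
  motion:
    - [[0, 0, 1, 0, 0, 0], [0, 0, 1, 0, 0, 0], [0, 0, 0.8, 0, 0, 0], [0, 0, 0.4, 0, 0, 0], [0, 0, 0, 0, 0, 0]]

```text
time: 20.7
tool_pos: [0.5271, -0.1266, 0.3416]
tcp_rot: [-0.02, 0.779, 0.626, 0.026]
force: [-0.5, -0.3, -1.7]
finger_gap: 0.69
grip_force: 4.1
```

```bash
python3 prof.py w11 -12.36
python3 - <<'E'
from h import *
C=cloud('w11').reshape(-1,3)
d=np.array([np.cos(np.radians(77.64)),np.sin(np.radians(77.64))]);n=np.array([d[1],-d[0]])
c=np.array([.5273,-.1308]);s=(C[:,:2]-c)@d;a=(C[:,:2]-c)@n
m=(C[:,2]>.118)&(C[:,2]<.132)&(abs(s)<.014)&(abs(a)<.018)
print('clip a',a[m].min(),a[m].max(),m.sum())
E
```

```text
20.7 [ 0.5271347  -0.12663467  0.34159303] [-0.02004675  0.77944763  0.62559333  0.02631546] [-0.52533179 -0.340138   -1.68848703] 0.6895069473357465 4.113174110125897
yaw -12.501345171925088
20 215 x [2.2 3.2 3.5] y [-22.4  22.4] inner -11.0 11.3
28 237 x [0.2 3.  3.6] y [-19.3  16.3] inner -8.9 9.7
36 263 x [-0.8  3.6  4. ] y [-17.8  17.7] inner -7.1 8.1
44 231 x [-1.   4.1  4.6] y [-15.6  16.3] inner -5.2 6.2
108 29 x [2.6 3.7 3.8] y [-22.4  23.8] inner -15.7 21.2
116 177 x [-0.6  2.8  3.8] y [-23.   32.3] inner -14.1 16.6
124 68 x [2.6 3.6 3.9] y [-23.7  32.5] inner -14.4 16.7
132 28 x [2.8 3.7 3.8] y [-24.3  26.8] inner -18.5 22.5
140 23 x [2.7 3.6 3.9] y [-24.6  27.5] inner -19.0 23.1
clip [-16.4  -8.2 214.9] [  7.7   9.9 220.6] 199
clip a -0.00921185414424381 0.00883770820726527 199
```

The clip measures 18 mm across, so it is shut. The pliers are upright in the grip, offset -3.3 mm in tool x. I carry them back smoothly with a +74.5° turn.

>>> play_rows:
  motion:
    - [[-0.02, 0.4, 0, 0, 0, 0.85], [-0.05, 0.8, 0, 0, 0, 1.7], [-0.07, 1.2, 0, 0, 0, 2.55], [-0.1, 1.6, 0, 0, 0, 3.41], [-0.12, 1.9, 0, 0, 0, 4.05]]

```text
time: 21.17
tool_pos: [0.5225, -0.0664, 0.3398]
tcp_rot: [-0.024, 0.705, 0.709, 0.023]
force: [-0.6, 0.3, -2.4]
finger_gap: 0.694
grip_force: 4.1
```

>>> play_rows:
  motion:
    - [[-0.14, 2.32, 0, 0, 0, 4.94], [-0.14, 2.32, 0, 0, 0, 4.94], [-0.14, 2.32, 0, 0, 0, 4.94], [-0.14, 2.32, 0, 0, 0, 4.94], [-0.14, 2.32, 0, 0, 0, 4.94]]

```text
time: 21.58
tool_pos: [0.5151, 0.0511, 0.34]
tcp_rot: [-0.028, 0.535, 0.844, 0.018]
force: [0.1, -0.1, -2.0]
finger_gap: 0.69
grip_force: 4.1
```

>>> play_rows:
  motion:
    - [[-0.14, 2.32, 0, 0, 0, 4.94], [-0.14, 2.32, 0, 0, 0, 4.94], [-0.14, 2.32, 0, 0, 0, 4.94], [-0.14, 2.32, 0, 0, 0, 4.94], [-0.14, 2.32, 0, 0, 0, 4.94]]

```text
time: 22.0
tool_pos: [0.5078, 0.167, 0.34]
tcp_rot: [-0.032, 0.342, 0.939, 0.011]
force: [-0.3, 0.2, -3.0]
finger_gap: 0.688
grip_force: 4.1
```

>>> play_rows:
  motion:
    - [[-0.12, 1.9, 0, 0, 0, 4.05], [-0.1, 1.6, 0, 0, 0, 3.41], [-0.07, 1.2, 0, 0, 0, 2.55], [-0.05, 0.8, 0, 0, 0, 1.7], [-0.02, 0.4, 0, 0, 0, 0.85]]

```text
time: 22.42
tool_pos: [0.5049, 0.2248, 0.3401]
tcp_rot: [-0.032, 0.24, 0.97, 0.008]
force: [-0.1, -0.5, -2.8]
finger_gap: 0.691
grip_force: 4.1
```

>>> play_rows:
  motion:
    - [[0, 0, -0.5, 0, 0, 0], [0, 0, -1, 0, 0, 0], [0, 0, -1, 0, 0, 0], [0, 0, -0.5, 0, 0, 0], [0, 0, 0, 0, 0, 0]]

```text
time: 22.83
tool_pos: [0.5044, 0.2219, 0.308]
tcp_rot: [-0.034, 0.243, 0.97, 0.007]
force: [-0.2, -0.2, -2.7]
finger_gap: 0.693
grip_force: 4.1
```

```bash
python3 prof.py w12 62
python3 - <<'E'
from h import *
o=arm.get_obs();C=cloud('w12').reshape(-1,3);a=np.radians(62)
x=np.array([-np.sin(a),np.cos(a)]);y=np.array([np.cos(a),np.sin(a)])
L=np.c_[(C[:,:2]-o['tool_pos'][:2])@x,(C[:,:2]-o['tool_pos'][:2])@y]*1000
# block top, far side of the pliers visible; and pocket floor
m=(abs(C[:,2]-.052)<.003)&(abs(L[:,0])<60)&(abs(L[:,1])<70);t=L[m]
print('block top in tool xy',np.percentile(t,[0.5,99.5],axis=0),cv2.minAreaRect(t.astype(np.float32)))
m=(C[:,2]<.03)&(C[:,2]>.005)&(abs(L[:,0]+3)<20)&(abs(L[:,1])<40)
print('pocket',np.percentile(L[m],[1,99],axis=0) if m.sum()>5 else 0,m.sum())
a=cv2.imread('pics/w12.png');cv2.imwrite('pics/m12.png',cv2.resize(a[150:330,200:440],(800,600),interpolation=3))
E
```

```text
22.8333 [0.50443862 0.22191838 0.30797969] [-0.0335931   0.24252045  0.96954263  0.00651368] [-0.2271873  -0.21177801 -2.69768145] 0.6932004410216611 4.110807344928844
yaw 61.919695590975
20 222 x [2.9 3.9 4.1] y [-22.8  22.1] inner -11.4 11.2
28 239 x [0.6 3.7 4.3] y [-19.8  15.8] inner -9.4 9.2
36 261 x [-0.   4.3  4.7] y [-18.5  16.8] inner -7.7 7.5
44 224 x [-0.4  4.9  5.4] y [-16.2  15.3] inner -5.9 5.1
108 31 x [3.6 4.3 4.5] y [-23.4  23. ] inner -17.3 20.1
116 185 x [-0.2  3.6  4.5] y [-23.9  31.3] inner -14.5 15.6
124 86 x [3.5 4.5 4.7] y [-24.5  31.5] inner -14.6 15.7
132 30 x [3.7 4.6 4.9] y [-25.3  25.7] inner -19.0 21.5
140 17 x [3.8 4.6 4.7] y [-25.8  26.3] inner -20.3 22.0
block top in tool xy [[-37.70455436 -54.06468241]
 [ 31.23110443  55.18146136]] ((-3.366687774658203, 0.4832572937011719), (110.31974792480469, 69.35997772216797), 89.98975372314453)
pocket [[-14.87294122 -34.57660054]
 [  2.23643911  35.4974987 ]] 1017
```

View pics/m12.png

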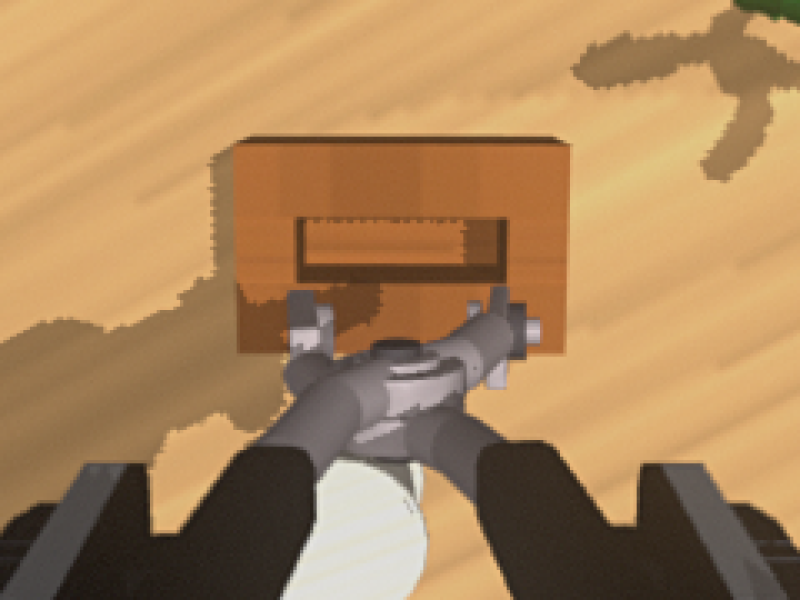

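The view shows the pocket directly below, with the pliers parallel to it. The measured error is about 1 mm in x, which I correct before descending.

>>> play_rows:
  motion:
    - [[0.09, -0.05, -1, 0, 0, 0], [0, 0, -2.5, 0, 0, 0], [0, 0, -3, 0, 0, 0], [0, 0, -2.5, 0, 0, 0], [0, 0, -1, 0, 0, 0]]

```text
time: 23.3
tool_pos: [0.5043, 0.2217, 0.2066]
tcp_rot: [-0.034, 0.242, 0.97, 0.006]
force: [-0.2, -0.3, -2.7]
finger_gap: 0.69
grip_force: 4.1
```

>>> play_rows:
  motion:
    - [[0, 0, 0, 0, 0, 0], [0, 0, -0.3, 0, 0, 0], [0, 0, -0.5, 0, 0, 0], [0, 0, -0.5, 0, 0, 0], [0, 0, -0.5, 0, 0, 0]]

```text
time: 23.72
tool_pos: [0.5071, 0.2234, 0.1932]
tcp_rot: [-0.031, 0.242, 0.97, 0.009]
force: [0.1, -0.4, -2.4]
finger_gap: 0.693
grip_force: 4.2
```

```bash
python3 prof.py w13 62|head -1
python3 - <<'E'
from h import *
a=cv2.imread('pics/w13.png');cv2.imwrite('pics/m13.png',cv2.resize(a[150:330,200:440],(800,600),interpolation=3))
E
```

```text
23.7167 [0.50710987 0.22335672 0.19315449] [-0.03107261  0.2416502   0.96982842  0.0085149 ] [ 0.14881403 -0.36129106 -2.37076155] 0.6931333615520706 4.159192205952422
```

View pics/m13.png

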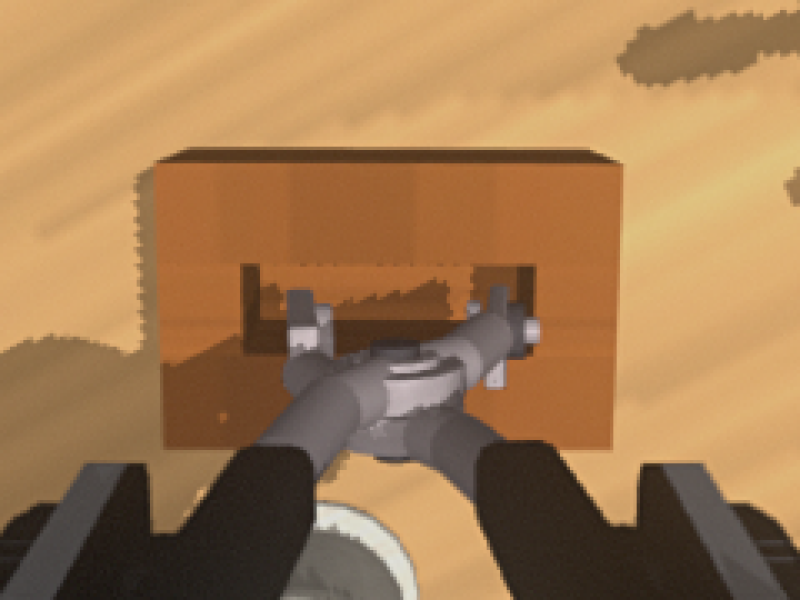

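The view shows the jaw tips over the pocket, with clearance on all sides. I continue down slowly.

>>> play_rows:
  motion:
    - [[0, 0, -0.3, 0, 0, 0], [0, 0, -0.3, 0, 0, 0], [0, 0, -0.3, 0, 0, 0], [0, 0, -0.3, 0, 0, 0], [0, 0, -0.3, 0, 0, 0]]

```text
time: 24.18
tool_pos: [0.5063, 0.223, 0.1771]
tcp_rot: [-0.032, 0.242, 0.97, 0.008]
force: [0.9, -0.1, -2.2]
finger_gap: 0.692
grip_force: 4.2
```

>>> play_rows:
  motion:
    - [[0, 0, -0.3, 0, 0, 0], [0, 0, -0.3, 0, 0, 0], [0, 0, -0.3, 0, 0, 0], [0, 0, -0.3, 0, 0, 0], [0, 0, -0.3, 0, 0, 0]]

```text
time: 24.6
tool_pos: [0.5062, 0.223, 0.162]
tcp_rot: [-0.032, 0.242, 0.97, 0.008]
force: [0.4, -0.1, -2.5]
finger_gap: 0.691
grip_force: 4.2
```

>>> play_rows:
  motion:
    - [[0, 0, -0.2, 0, 0, 0], [0, 0, -0.2, 0, 0, 0], [0, 0, -0.2, 0, 0, 0], [0, 0, -0.2, 0, 0, 0], [0, 0, -0.1, 0, 0, 0]]

```text
time: 25.02
tool_pos: [0.5066, 0.2233, 0.1535]
tcp_rot: [-0.032, 0.242, 0.97, 0.008]
force: [-0.3, 1.0, 3.9]
finger_gap: 0.688
grip_force: 5.5
```

>>> play_rows:
  motion:
    - [[0, 0, -0.1, 0, 0, 0], [0, 0, -0.1, 0, 0, 0], [0, 0, 0, 0, 0, 0], [0, 0, 0, 0, 0, 0], [0, 0, 0, 0, 0, 0]]

```text
time: 25.43
tool_pos: [0.5077, 0.2239, 0.1529]
tcp_rot: [-0.031, 0.242, 0.97, 0.009]
force: [0.4, 0.6, 5.4]
finger_gap: 0.692
grip_force: 5.8
```

The tips are on the floor, with a 5 N reaction. I release.

>>> play_rows:
  motion:
    - [[0, 0, 0, 0, 0, 0], [0, 0, 0, 0, 0, 0], [0, 0, 0, 0, 0, 0], [0, 0, 0, 0, 0, 0], [0, 0, 0, 0, 0, 0]]
  claw: 0.78

```text
time: 25.85
tool_pos: [0.5059, 0.2228, 0.1509]
tcp_rot: [-0.032, 0.242, 0.97, 0.008]
force: [-0.3, -0.2, -2.4]
finger_gap: 0.781
grip_force: 3.2
```

>>> play_rows:
  motion:
    - [[0, 0, 0, 0, 0, 0], [0, 0, 0, 0, 0, 0], [0, 0, 0, 0, 0, 0], [0, 0, 0, 0, 0, 0], [0, 0, 0, 0, 0, 0]]
  claw: 1

```text
time: 26.27
tool_pos: [0.5064, 0.2231, 0.1515]
tcp_rot: [-0.032, 0.242, 0.97, 0.008]
force: [-0.5, 0.4, 0.6]
finger_gap: 0.998
grip_force: 0.0
```

>>> play_rows:
  motion:
    - [[0, 0, 0, 0, 0, 0], [0, 0, 0, 0, 0, 0], [0, 0, 0.5, 0, 0, 0], [0, 0, 1, 0, 0, 0], [0, 0, 1, 0, 0, 0]]

```text
time: 26.68
tool_pos: [0.5061, 0.223, 0.1771]
tcp_rot: [-0.032, 0.242, 0.97, 0.008]
force: [-0.6, 0.2, -0.2]
finger_gap: 1.001
grip_force: 0.0
```

>>> play_rows:
  motion:
    - [[0, 0, 2, 0, 0, 0], [0, 0, 2.5, 0, 0, 0], [0, 0, 2.5, 0, 0, 0], [0, 0, 2.5, 0, 0, 0], [0, 0, 2.5, 0, 0, 0]]

```text
time: 27.1
tool_pos: [0.5063, 0.2231, 0.299]
tcp_rot: [-0.031, 0.242, 0.97, 0.008]
force: [1.1, 1.0, 0.5]
finger_gap: 0.998
grip_force: 0.0
```

>>> play_rows:
  motion:
    - [[0, 0, 0, 0, 0, 0], [0, 0, 0, 0, 0, 0], [0, 0, 0, 0, 0, 0], [0, 0, 0, 0, 0, 0], [0, 0, 0, 0, 0, 0]]

```text
time: 27.52
tool_pos: [0.5056, 0.2227, 0.2953]
tcp_rot: [-0.033, 0.242, 0.97, 0.007]
force: [0.7, -0.2, -0.0]
finger_gap: 1.001
grip_force: 0.0
```

Run:
```python
from h import *
o=grab('wrist','w14');grab('side','d14');print(o['time'],o['tool_pos'],o['force'])
C=cloud('w14').reshape(-1,3)
C=C[np.hypot(C[:,0]-.507,C[:,1]-.222)<.1]
for lo,hi in((.1,.15),(.155,.19),(.19,.215)):
  t=C[(C[:,2]>lo)&(C[:,2]<hi)];print(lo,len(t),cv2.minAreaRect(t[:,:2].astype(np.float32)*1000))
C1=cloud('w1').reshape(-1,3);C1=C1[np.hypot(C1[:,0]-.507,C1[:,1]-.222)<.1]
for X in(C1,C):t=X[(X[:,2]>.15)&(X[:,2]<.23),2];print('top',np.percentile(t,[90,95,99]))
```

```text
27.5167 [0.50556567 0.22266078 0.29530829] [ 0.68594773 -0.21927706 -0.00830078]
0.1 494 ((506.2332763671875, 225.5759735107422), (53.46323013305664, 15.984743118286133), 60.2404899597168)
0.155 598 ((506.2994079589844, 226.56382751464844), (67.29325103759766, 13.613158226013184), 62.612613677978516)
0.19 840 ((506.2915954589844, 226.9246826171875), (71.1546630859375, 14.280194282531738), 61.59955978393555)
top [0.20226423 0.20258529 0.2032288 ]
top [0.2022362  0.20260288 0.20317482]
```

View pics/d14.png

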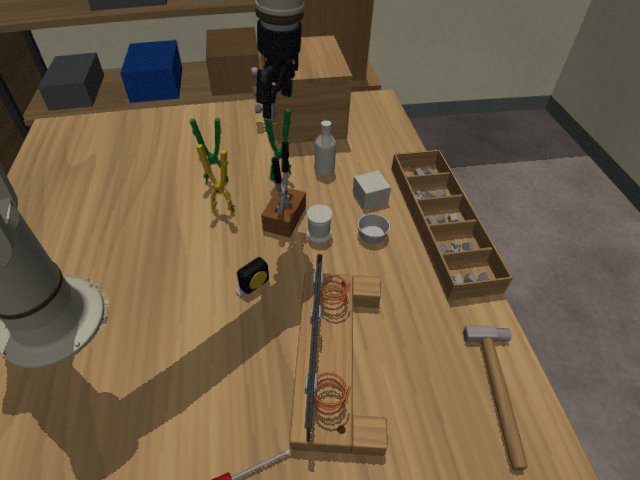

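The side view shows the pliers at (285,190) upright in the block. Their tops are at the original height to within 0.1 mm, nothing else has moved, and the arm is clear.

```bash
python3 -c "
from station import arm
print(arm.job_done())"
```

```text
the job is handed in; nothing more can be done
None
```

The job is handed in: the clip snapped shut at about 11.6 N on each grip and now measures 18 mm across, and the pliers stand upright and fully down in their block after 27.5 s.

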